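# Index a paste mould under the setting-time plunger and take the load

### The job

On the green setting-time tester, push one of the turntable's black arm pegs round with a fingertip until the ring mould that is filled with paste stands centred under the plunger. Then press the black button on top of the plunger straight down until the foot stands on the paste and the red band on the button's stem has just gone into the brass collar, well short of its stop, and finish while still holding it pressed there. Do not touch or lift the moulds, let the plunger press on nothing but the paste, and leave the things around the tester where they stand.

Things in the scene. Friction and masses are not known exactly. Their poses are not given: they have to be found in the camera images.
- tester: Fixed green tester: round casting 232 mm across; column 158 mm high at x = 166 mm, y = 0; its bracket (123 to 151 mm high) reaches back over the turntable to the plunger, whose vertical axis is at x = 60 mm, y = 0. Origin on the bench under the turntable's axis; x points from there to plunger and column (white line on the casting's edge), z up.
- turntable (a joint): How far the turntable has turned since the start (rad, positive anticlockwise from above, turns either way). Aluminium disc 222 mm across, top 32 mm above the bench, three round seats (rims 6 mm high), centres 60 mm from its axis, 120 degrees apart; it starts at a random angle. About 1 N at an arm peg turns it; it stays where it is left.
- arms: The three arms, turning with the disc: steel rods out of its edge midway between the seats, 120 degrees apart, so that each seat is 60 degrees from two arms and opposite the third. Each ends in an upright black grip peg 17 mm thick, 41 to 83 mm above the bench, axis 140 mm from the turntable's axis. Origin on the turntable's axis 21 mm above the bench, x along arm 0.
- post_0 (a point): On the axis of arm peg 0, 63 mm above the bench, half-way up the grip.
- post_1 (a point): The same point of arm peg 1, 120 degrees anticlockwise from peg 0.
- post_2 (a point): The same point of arm peg 2, 240 degrees anticlockwise from peg 0.
- paste_ring: Loose ring mould filled with grey-white paste to its top, 91 mm across, 40 mm high, about 0.42 kg, standing in one of the turntable's seats. Origin at the centre of its underside, z up. It rides round with the turntable.
- paste_top (a point): Centre of the paste's hard surface in the filled mould, 38 mm above the mould's underside, about 70 mm above the bench.
- empty_ring: Loose empty ring mould of the same size, in another seat (the third seat is vacant); only to be carried round. Origin at the centre of its underside.
- plunger: Plunger: steel stem with a flat foot 13 mm across below and a brass collar 25 mm across on top (178 to 199 mm high at rest). Origin at the centre of the foot's underside, 90 mm above the bench at rest; it slides down about 20 mm to the paste, 26 mm to its stop. A light spring lifts it: about 2 N to start, 3.5 N at the paste.
- foot_tip (a point): Centre of the underside of the plunger's foot.
- button (a joint): How far the black button has sunk into the plunger's brass collar (m): 0 at rest, stop at 0.014. Its spring needs 4.5 N to start and 0.5 N more per mm, so the plunger goes down first and the button sinks once the foot stands on the paste. The red band on its stem is 4 to 7 mm above the collar at rest, so it has just gone in at 0.007.
- button_top (a point): Centre of the flat top of the black button (32 mm across, 9 mm thick), about 222 mm above the bench at rest; with the foot on the paste and the red band just in, it is about 27 mm lower.
- green_pot: Bystander: white sample pot with green lid, 46 mm across, 50 mm high; origin at the centre of its underside.
- brass_weight: Bystander: brass check weight, 26 mm across, 41 mm high; origin at the centre of its underside.
- plastic_beaker: Bystander: small white plastic beaker, 55 mm across, 68 mm high; origin at the centre of its underside.
- red_stopper: Bystander: red-brown rubber stopper, 36 mm across, 30 mm high; origin at the centre of its underside.
Mind the look-alikes: they are no part of the job. What is shaped like the paste_ring but brown or pink is not meant.

How it is judged:
On the way, in this order (a step that is already met when the one before it is completed fails the run):
1. an arm of the turntable is pushed with the fingers (contact force between the fingers and arms above 0.2 N).
2. the filled mould stands centred under the raised plunger, the turntable at rest (horizontal distance between paste_top and foot_tip below 0.008 m and velocity of joint turntable between -0.03 and 0.03 rad/s and height (world z) of foot_tip above 0.086 m), for 0.3 s.
3. the foot is pressed on to the paste (contact force between plunger and paste_ring above 0.5 N), for 0.1 s.
At the end, for the whole second after the job is handed in: The filled mould's centre is within 9 mm of the plunger's axis, the foot presses on the paste with more than 1.5 N, the button is sunk 5 to 12.5 mm into its collar (7 mm: band just in; 14 mm: stop) and held still, and both moulds sit upright in seats of the turntable (horizontal distance between paste_top and foot_tip below 0.009 m and height (world z) of foot_tip below 0.073 m and contact force between plunger and paste_ring above 1.5 N and value of joint button between 0.005 and 0.0125 m and velocity of joint button between -0.003 and 0.003 m/s and height (world z) of paste_top below 0.0735 m and height (world z) of empty_ring below 0.0355 m and angle between each of paste_ring, empty_ring's own z axis and vertical below 0.05 rad); the arm keeps its last pose, push and grip.
It fails at once if a mould was touched by the fingers or the arm (contact force between any of the fingers, the arm and paste_ring above 0.5 N or contact force between any of the fingers, the arm and empty_ring above 0.5 N).
It fails at once if a mould was lifted or tipped (height (world z) of paste_top above 0.077 m or height (world z) of empty_ring above 0.039 m or angle between any of paste_ring, empty_ring's own z axis and vertical above 0.12 rad).
It fails at once if the plunger pressed on the empty mould, or on the filled one far off its centre (contact force between plunger and empty_ring above 0.5 N or (contact force between plunger and paste_ring above 0.5 N and horizontal distance between paste_top and foot_tip above 0.012 m)).
It fails at once if the button was driven to its stop (value of joint button above 0.0137 m).
It fails at once if something standing round the tester was moved (distance of any of green_pot, brass_weight, plastic_beaker, red_stopper from where it was at the start of the episode above 0.02 m).
It also fails if it takes over 64 s, if anything falls off the work surface, if the arm or the gripper's body presses on something with over 40 N, if the wrist force passes 120 N, or if a joint passes its speed limit or range.

### The arm

A 6-joint arm with a two-finger parallel gripper is mounted at the origin on a cart in front of the work surface, level with it; the furniture and walls round the work are solid. World frame = base frame: x ahead of the robot, y to its left, z up, the work surface at z = 0. Lengths are in m, angles in rad, forces in N, time in s.
With the tool pointing down it reaches from about 0.275 to 0.875 m from the base axis. Payload 12.5 kg.
Tool frame: the origin (TCP) lies at the very end of the fingers, on their centre line; the grasp point (between the pads) lies 19 mm behind it; z points along the fingers, y is the line along which they close (so a half turn about z gives the same grasp; the last joint's range is limited). The gripper opens to 85 mm and grips with 20 to 120 N. Pads are 22 mm wide; open, the fingers measure 114 mm over their backs; the gripper's body (76 mm by 85 mm) begins 54 mm behind the grasp point. The pads swing forward as they close: fully open they stand 13 mm farther back than shut.
Start: joints at [-1.365, 0.351, 1.652, -0, 1.139, -0.085], TCP at [0.158, -0.527, 0.2] pointing down, gripper open.
Joint ranges: [-2.75, 2.75], [-0.79, 2.1], [0.01, 2.65], [-1.57, 4.71], [0.07, 3.14], [-2.87, 2.87]. Speed limits (rad/s): [2.22, 2.22, 2.79, 3.14, 3.14, 3.14].

### API

Orientations are given as a 3x3 rotation matrix whose columns are the frame's x, y, z axes.
In Python, from bench import manip gives the robot as it stands. Calls block until the motion is done:
- manip.move_ptp(position, orientation): joint-space move of the TCP to a pose.
- manip.move_l(position, attitude=None, max_speed=0.15): straight line of the TCP; attitude=None keeps the orientation; max_speed is the mean speed in m/s.
- manip.move_j(angles): joint-space move.
- manip.set_gripper(opening, effort=None): opening from 0.0 (shut) to 1.0 (fully open); effort is the grip in N (None keeps the last); returns when the fingers have stopped.
- manip.dwell(seconds).
- manip.inverse_kinematics(position, orientation): joint angles nearest the present ones, or None.
- manip.grab_frame(name): name is "side" or "top" or "wrist"; returns (picture, depth): 384x512x3 uint8, red, green, blue; 384x512 float32, m along the optical axis (not along the pixel's ray), 0 where there is no reading.
- manip.get_calibration(name): a dict with "camera_matrix" (3x3 intrinsics, pixels), "k1" (the pictures are not rectified: a ray, as slopes to the right and down, at radius r is drawn at 1 + k1 r^2 times it, then the intrinsics apply), "R" (3x3) and "t" (3): a world point X has camera coordinates R X + t. Camera axes: x right, y down, z forward; pixel columns grow to the right and rows downward; lengths in m; the calibration is good to about 2 mm. A picture is of the moment at which its call begins: read the wrist's pose just before it. get_calibration takes no time and is no camera call; for the wrist camera it gives the pose at the moment of the call.
A pose or a line that the arm cannot do raises manip.Unreachable and nothing moves.
- manip.sign_off(): hands the job in; it is judged then, once.
Trained networks look in the newest picture that a camera, given by its name, has taken for a name from the list of things; names that differ only in an ending like _2 or _b are one class to them, and where a whole thing is asked for, a point or a joint stands for the part that bears it (a point fixed in the world has none). Each returns a list of dicts, best first, with "confidence" (0 to 1); they miss things now and then, are a little off and sometimes report something else, mostly with a low value. They report only what shows in the picture. A call takes as long as a camera call. They do not tell look-alikes from the thing itself.
- manip.look_for(camera, name): "at" ([x, y, z] in m, in world coordinates, good to about 4 mm: the middle of the surface that is visible of it).
Readings, each from a call of its own:
- manip.current_time(): time.
- manip.current_qpos(): joint angles.
- manip.current_joint_vel(): joint speeds.
- manip.current_joint_torque(): joint torques, N m.
- manip.current_ee_pos(): TCP position.
- manip.current_tcp_rot(): TCP orientation.
- manip.current_force(): force on the tool from outside, world axes, zero at the start.
- manip.current_ft_torque(): the same for the moment, N m.
- manip.current_grip_width(): opening from 0.0 (shut) to 1.0 (fully open).
- manip.current_grip_force(): force on a finger pad.
Only numpy, scipy, OpenCV 4.12 (cv2) and the standard library are available. Lean on these libraries where they do the work, as an engineer would, in place of code of your own. Each camera call takes 0.05 s, during which the arm holds its last target. There are 200 camera calls.

## Working session

There is one attempt and no reset: what is moved stays moved. The work goes in short steps, each a Python script; the robot and the scene stay as the last script left them, time stands still between calls to the robot, and variables do not carry over. Pictures are saved under pics/ and viewed, at most 10 in all, crops included, and the job is handed in when it is done.

```bash
mkdir -p pics; ls; python3 - <<'E'
from bench import manip
import cv2,numpy as np
for c in ("top","side"):
    im,d=manip.grab_frame(c); cv2.imwrite(f"pics/{c}0.png",im[:,:,::-1]); np.save(f"{c}_d.npy",d)
    k=manip.get_calibration(c); print(c,k)
    for n in ["tester","turntable","post_0","paste_ring","paste_top","empty_ring","plunger","button_top","green_pot","brass_weight","plastic_beaker","red_stopper"]:
        print(n,[(np.round(r["at"],3).tolist(),round(r["confidence"],2)) for r in manip.look_for(c,n)])
print(manip.current_time())
E
```

```text
pics
top {'camera_matrix': array([[351.8769225 ,   0.        , 261.24464124],
       [  0.        , 351.8769225 , 195.09985218],
       [  0.        ,   0.        ,   1.        ]]), 'k1': 0.016729713975685515, 'R': array([[-0.0025773 , -0.99963981, -0.02671352],
       [-0.98847687,  0.00658982, -0.15122845],
       [ 0.15135002,  0.02601594, -0.98813782]]), 't': array([-0.05047223,  0.56437594,  0.94078986])}
tester [([0.712, -0.125, 0.142], 0.85)]
turntable [([0.552, -0.115, 0.031], 0.91), ([0.533, -0.11, 0.04], 0.25)]
post_0 [([0.531, -0.105, 0.037], 0.63)]
paste_ring [([0.343, -0.091, 0.041], 0.83), ([0.663, 0.219, 0.037], 0.77), ([0.608, -0.169, 0.068], 0.67), ([0.398, 0.108, 0.035], 0.57)]
paste_top [([0.615, -0.171, 0.067], 0.9), ([0.401, 0.112, 0.039], 0.61), ([0.346, -0.098, 0.038], 0.6)]
empty_ring [([0.589, -0.066, 0.07], 0.86)]
plunger [([0.641, -0.124, 0.224], 0.69)]
button_top []
green_pot [([0.626, 0.11, 0.026], 0.52)]
brass_weight [([0.627, 0.111, 0.026], 0.57)]
plastic_beaker [([0.53, -0.375, 0.029], 0.73), ([0.708, -0.123, 0.145], 0.54), ([0.55, -0.112, 0.033], 0.54
[... 516 characters left out ...]
036], 0.8)]
post_0 [([0.531, -0.106, 0.052], 0.84), ([0.618, -0.153, 0.069], 0.61)]
paste_ring [([0.622, -0.154, 0.069], 0.85), ([0.665, 0.247, 0.037], 0.81), ([0.402, 0.135, 0.037], 0.64), ([0.351, -0.069, 0.034], 0.63)]
paste_top [([0.618, -0.155, 0.068], 0.77), ([0.664, 0.248, 0.037], 0.71), ([0.401, 0.142, 0.038], 0.67), ([0.348, -0.07, 0.035], 0.58)]
empty_ring [([0.612, -0.043, 0.057], 0.89)]
plunger [([0.646, -0.124, 0.196], 0.5)]
button_top [([0.64, -0.117, 0.216], 0.61)]
green_pot [([0.55, 0.115, 0.042], 0.96), ([0.539, -0.347, 0.048], 0.67), ([0.527, -0.101, 0.05], 0.16)]
brass_weight [([0.634, 0.122, 0.021], 0.59)]
plastic_beaker []
red_stopper [([0.651, -0.342, 0.023], 0.61)]
1.3
```

View pics/top0.png

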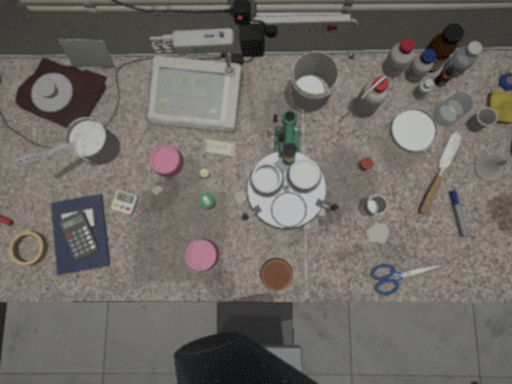

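View pics/side0.png

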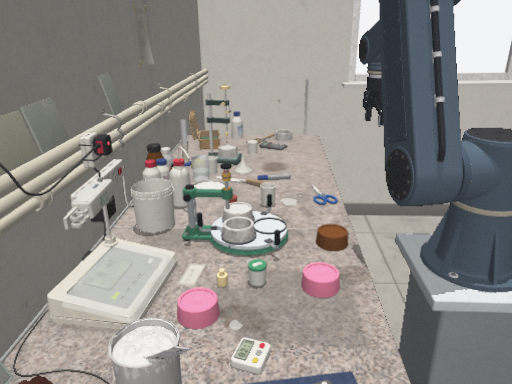

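The top view shows the tester at about (287,190), the filled mould at (304,175), the empty mould at (266,179) and pegs at (245,216) and (335,208). Next I'll enlarge that area and measure.

```bash
cat > h.py <<'E'
import numpy as np,cv2
from bench import manip
def ray(cal,u,v):
    K=cal["camera_matrix"];k=cal["k1"]
    p=cv2.undistortPoints(np.array([[[u,v]]],float),K,np.array([k,0,0,0.]))[0,0]
    d=cal["R"].T@np.array([p[0],p[1],1]); o=-cal["R"].T@cal["t"]; return o,d
def at_z(cal,u,v,z):
    o,d=ray(cal,u,v); return o+d*(z-o[2])/d[2]
def proj(cal,X):
    X=np.asarray(X,float).reshape(-1,3)
    return cv2.projectPoints(X,cv2.Rodrigues(cal["R"])[0],cal["t"],cal["camera_matrix"],np.array([cal["k1"],0,0,0.]))[0][:,0]
def cloud(cal,d):
    v,u=np.mgrid[:384,:512]
    p=cv2.undistortPoints(np.stack([u,v],-1).reshape(-1,1,2).astype(float),cal["camera_matrix"],np.array([cal["k1"],0,0,0.]))[:,0]
    z=d.reshape(-1,1); C=np.c_[p,np.ones(len(p))]*z
    return ((C-cal["t"])@cal["R"]).reshape(384,512,3)
E
python3 - <<'E'
from h import *
from bench import manip
cal=manip.get_calibration("top"); im=cv2.imread("pics/top0.png")
c=im[100:240,215:365]; cv2.imwrite("pics/topcrop.png",cv2.resize(c,None,fx=5,fy=5,interpolation=cv2.INTER_CUBIC)[:600])
W=cloud(cal,np.load("top_d.npy"))
for p in [(304,175),(266,179),(289,209),(245,216),(335,208),(290,150)]: print(p,W[p[1],p[0]].round(3),at_z(cal,*p,0.083).round(3))
# disc plane points
m=(abs(W[...,2]-.032)<.004); m[:, :200]=0;m[:,370:]=0;m[:140]=0;m[240:]=0
pts=W[m]; print(len(pts))
c,r=cv2.minEnclosingCircle(pts[:,:2].astype(np.float32)); print(c,r)
E
```

```text
(304, 175) [ 0.615 -0.171  0.07 ] [ 0.612 -0.169  0.083]
(266, 179) [ 0.612 -0.066  0.033] [ 0.602 -0.067  0.083]
(289, 209) [ 0.526 -0.13   0.031] [ 0.52  -0.128  0.083]
(245, 216) [ 0.502 -0.011  0.083] [ 0.502 -0.011  0.083]
(335, 208) [ 0.522 -0.249  0.082] [ 0.522 -0.249  0.083]
(290, 150) [ 0.641 -0.125  0.224] [ 0.682 -0.133  0.083]
3175
(0.6026315689086914, -0.12294378876686096) 0.24570448696613312
```

View pics/topcrop.png

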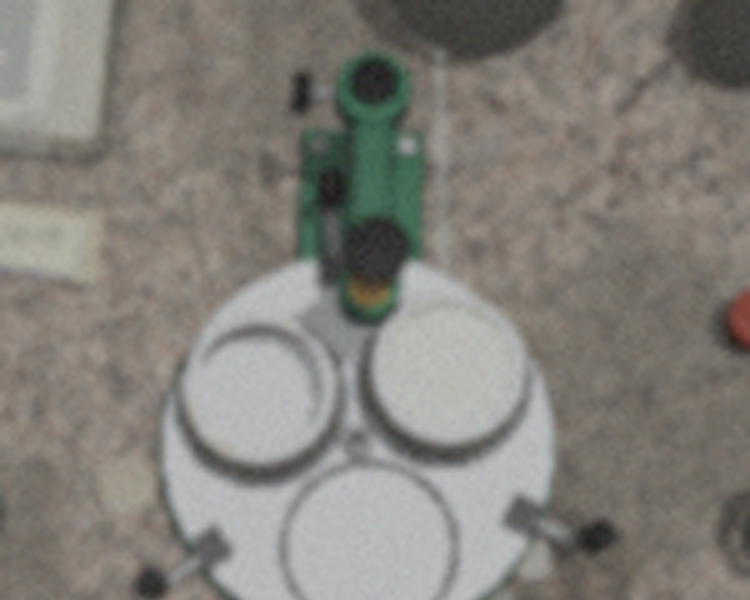

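```bash
python3 - <<'E'
from h import *
cal=manip.get_calibration("top"); W=cloud(cal,np.load("top_d.npy"))
A,B,C=[at_z(cal,*p,.083)[:2] for p in [(245,216.4),(334.4,207.4),(281.4,137.4)]]
print(A,B,C,[np.linalg.norm(a-b) for a,b in((A,B),(B,C),(C,A))])
c=(A+B+C)/3; print("centre",c)
bt=at_z(cal,290.2,149.4,.222)[:2]; col=at_z(cal,290,116,.158)[:2]
f=at_z(cal,215+449/5,100+377/5,.071)[:2]
for n,p in zip(["button","col","fill","A","B","C"],[bt,col,f,A,B,C]):
    d=p-c; print(n,p,np.linalg.norm(d),np.degrees(np.arctan2(d[1],d[0])))
m=(abs(W[...,2]-.0705)<.003); m[:,:285]=0;m[:,325:]=0;m[:155]=0;m[195:]=0
q=W[m][:,:2]; print("fill disc",cv2.minEnclosingCircle(q.astype(np.float32)),np.median(q,0))
m=(W[...,2]>.215)&(W[...,2]<.23); m[:,:280]=0;m[:,302:]=0;m[:135]=0;m[165:]=0
print("button",W[m].mean(0),np.ptp(W[m],0))
# side camera cross-check
s=manip.get_calibration("side"); Ws=cloud(s,np.load("side_d.npy"))
for n,p in (("A",[*A,.083]),("B",[*B,.083]),("btn",[*bt,.222]),("fill",[*f,.071])):
    u=proj(s,p)[0]; print(n,u,Ws[int(round(u[1]))+1,int(round(u[0]))])
im=cv2.imread("pics/side0.png")[140:260,170:310]; cv2.imwrite("pics/sidecrop.png",cv2.resize(im,None,fx=5,fy=5,interpolation=cv2.INTER_CUBIC))
E
```

```text
[ 0.50097391 -0.01085543] [ 0.52368605 -0.24766285] [ 0.71744464 -0.10979656] [np.float64(0.23789408479547494), np.float64(0.23780140256646407), np.float64(0.23801034931842074)]
centre [ 0.58070153 -0.12277161]
button [ 0.64326472 -0.12518724] 0.06260980282495605 -2.211148502132591
col [ 0.74918661 -0.12971389] 0.1686280363719576 -2.359485585322275
fill [ 0.61323775 -0.1726743 ] 0.05957250785779441 -56.89592145005267
A [ 0.50097391 -0.01085543] 0.13741079403830173 125.465575537922
B [ 0.52368605 -0.24766285] 0.1372901545809829 -114.53769717526612
C [ 0.71744464 -0.10979656] 0.1373573083077011 5.420359530334473
fill disc ((0.6183426380157471, -0.17226286232471466), 0.04262750968337059) [ 0.61734473 -0.17260255]
button [ 0.64237682 -0.12494628  0.22182884] [0.03084513 0.02808505 0.00968651]
A [277.4682023  229.66248617] [ 0.50219913 -0.00344965  0.08299001]
B [270.04060313 194.33403555] [ 0.52380936 -0.24762841  0.0807472 ]
btn [225.88490427 164.5641348 ] [ 0.64137728 -0.11160773  0.22248059]
fill [239.67592113 207.5332358 ] [ 0.61148008 -0.16303013  0.07065538]
```

View pics/sidecrop.png

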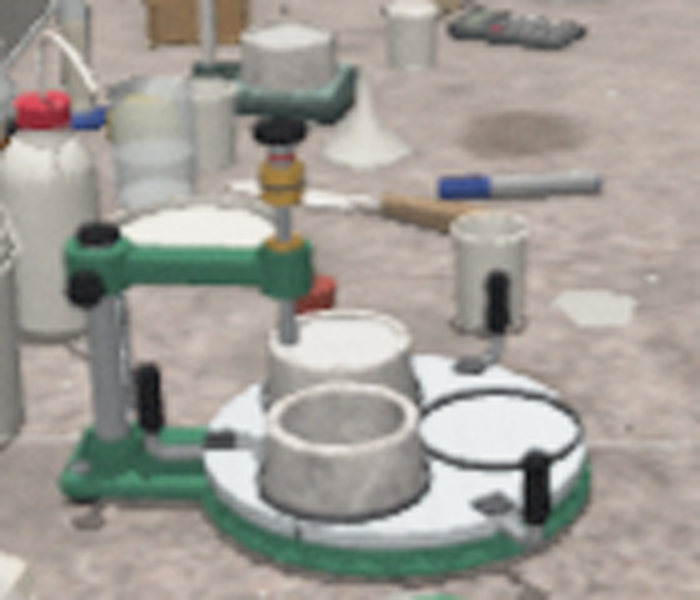

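Both views agree: centre (0.581,-0.123), tester yaw −2.3°, filled mould at −54.5°. I need +52° anticlockwise, pushing peg B (−114.5°) from behind. First push stops short, then I check.

```bash
cat >> h.py <<'E'
C=np.array([.5807,-.1228]); YAW=np.radians(-2.3)
def R_at(a):  # tool down, tool x along the anticlockwise tangent at angle a
    x=np.array([-np.sin(a),np.cos(a),0]); z=np.array([0,0,-1.]); return np.c_[x,np.cross(z,x),z]
def P_at(a,z,r=.14): return np.array([C[0]+r*np.cos(a),C[1]+r*np.sin(a),z])
def pegs():
    "dark peg tops seen from above: angle (deg) about C, radius, count"
    cal=manip.get_calibration("top"); im,d=manip.grab_frame("top"); W=cloud(cal,d)
    e=W[...,:2]-C; r=np.hypot(e[...,0],e[...,1])
    m=((W[...,2]>.07)&(W[...,2]<.09)&(r>.122)&(r<.152)&(im.max(-1)<90)).astype(np.uint8)
    n,l,s,_=cv2.connectedComponentsWithStats(m); o=[]
    for i in range(1,n):
        if s[i,4]>=6:
            p=e[l==i].mean(0); o.append((round(float(np.degrees(np.arctan2(p[1],p[0]))),1),round(float(np.hypot(*p)),4),int(s[i,4])))
    return o,im
E
python3 - <<'E'
from h import *
print(pegs()[0], manip.current_tcp_rot().round(2))
manip.set_gripper(0.0,20)
a0=np.radians(-131)
for s in (1,-1):
    R=R_at(a0); R[:,:2]*=s
    q=manip.inverse_kinematics(P_at(a0,.15),R); print(s,None if q is None else np.round(q,2))
    R=R_at(np.radians(-70)); R[:,:2]*=s
    q=manip.inverse_kinematics(P_at(np.radians(-70),.055),R); print(s,None if q is None else np.round(q,2))
E
```

```text
[(5.5, 0.1413, 28), (-113.2, 0.1385, 30), (125.1, 0.138, 28)] [[ 0.96  0.29 -0.  ]
 [ 0.29 -0.96  0.  ]
 [-0.   -0.   -1.  ]]
1 [-0.52  0.39  1.73 -0.    1.02  1.76]
1 [-0.45  0.74  1.4  -0.    1.01  0.77]
-1 [-0.52  0.39  1.73 -0.    1.02 -1.38]
-1 [-0.45  0.74  1.4  -0.    1.01 -2.37]
```

```bash
python3 - <<'E'
from h import *
a=np.radians(-131)
manip.move_ptp(P_at(a,.2),R_at(a)); manip.move_l(P_at(a,.055),max_speed=.12)
f0=manip.current_force()
for d in range(-127,-74,4):
    a=np.radians(d); manip.move_l(P_at(a,.055),R_at(a),max_speed=.05)
    f=manip.current_force()-f0; print(d,f.round(2))
o,im=pegs(); cv2.imwrite("pics/top1.png",im[:,:,::-1]); print(o,manip.current_time())
E
```

```text
-127 [-0.07  0.05  1.34]
-123 [ 0.01 -0.03  0.69]
-119 [ 0.3   0.94 -0.23]
-115 [0.51 0.36 0.22]
-111 [-0.42  1.03  1.29]
-107 [-0.07  0.63 -0.73]
-103 [0.75 0.05 0.21]
-99 [-0.06  0.64  0.39]
-95 [ 0.66 -0.25  0.77]
-91 [ 0.04 -0.33  0.65]
-87 [0.64 0.56 0.08]
-83 [ 0.28  0.81 -0.12]
-79 [0.76 0.54 1.17]
-75 [1.36 0.06 0.9 ]
[(5.5, 0.141, 28), (125.3, 0.1381, 23)] 9.9417
```

```bash
python3 - <<'E'
from h import *
print(manip.current_ee_pos(),manip.current_tcp_rot().round(2),manip.current_grip_width(),np.degrees(np.arctan2(*(manip.current_ee_pos()[:2]-C)[::-1])))
im,_=manip.grab_frame("top"); s,_=manip.grab_frame("side")
a=cv2.resize(im[90:240,215:365],(400,400)); b=cv2.resize(s[90:290,170:370],(400,400))
cv2.imwrite("pics/both1.png",np.hstack([a,b])[:,:,::-1])
print(pegs()[0])
E
```

```text
[ 0.61651137 -0.2580226   0.05488083] [[ 0.97  0.26 -0.  ]
 [ 0.26 -0.97  0.  ]
 [-0.   -0.   -1.  ]] 0.0017111418862871435 -75.16672789717376
[(5.5, 0.1411, 28), (125.3, 0.1384, 24)]
```

View pics/both1.png

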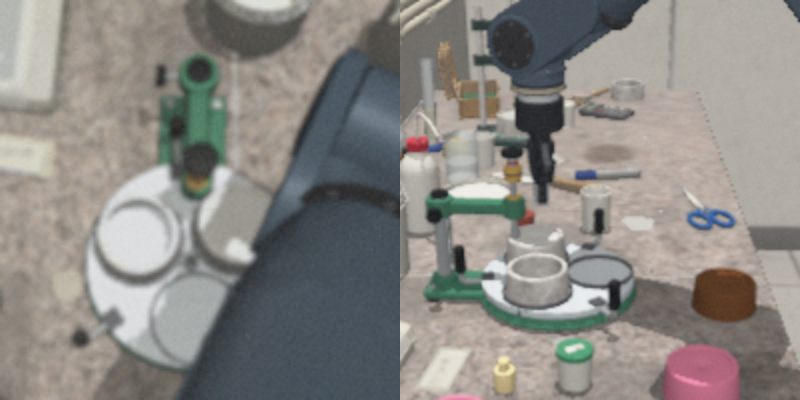

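```bash
python3 - <<'E'
from h import *
s=manip.get_calibration("side"); im,d=manip.grab_frame("side"); W=cloud(s,d)
p=manip.current_ee_pos(); print(p, proj(s,[p,p+[0,0,.05],[*p[:2],.083]]))
u,v=map(int,proj(s,p)[0])
for y in range(150,215,4): print(y,W[y,u-2:u+3].round(3)[[0,2,4]].tolist(),im[y,u].tolist())
print(W[90+110//1:90+112,270].round(3))
E
```

```text
[ 0.61668642 -0.25811102  0.05502402] [[240.95134745 200.92883305]
 [240.55569703 186.37997451]
 [240.731534   192.83998003]]
150 [[0.618, -0.221, 0.235], [0.612, -0.223, 0.235], [0.606, -0.224, 0.234]] [44, 44, 49]
154 [[0.618, -0.221, 0.223], [0.613, -0.228, 0.22], [0.607, -0.226, 0.221]] [40, 43, 46]
158 [[0.619, -0.224, 0.209], [0.613, -0.224, 0.21], [0.607, -0.222, 0.21]] [43, 41, 47]
162 [[0.619, -0.223, 0.197], [0.613, -0.221, 0.198], [0.608, -0.227, 0.196]] [63, 64, 68]
166 [[0.619, -0.222, 0.185], [0.613, -0.219, 0.186], [0.607, -0.215, 0.187]] [43, 45, 47]
170 [[0.621, -0.234, 0.168], [0.612, -0.201, 0.18], [0.606, -0.203, 0.179]] [45, 48, 49]
174 [[0.619, -0.213, 0.163], [0.612, -0.201, 0.167], [0.607, -0.205, 0.166]] [37, 36, 42]
178 [[0.62, -0.219, 0.148], [0.614, -0.216, 0.149], [0.609, -0.231, 0.143]] [35, 40, 40]
182 [[0.624, -0.251, 0.123], [0.617, -0.245, 0.125], [0.61, -0.243, 0.126]] [38, 39, 45]
186 [[0.624, -0.25, 0.11], [0.617, -0.245, 0.112], [0.611, -0.244, 0.112]] [44, 46, 47]
190 [[0.625, -0.252, 0.095], [0.617, -0.243, 0.099], [0.612, -0.251, 0.096]] [37, 40, 44]
194 [[0.644, -0.445, 0.001], [0.636, -0.441, 0.002], [0.629, -0.443, 0.002]] [178, 168, 160]
198 [[0.64, -0.402, 0.003], [0.633, -0.401, 0.004], [0.626, -0.403, 0.003]] [186, 176, 167]
202 [[0.621, -0.21, 0.072], [0.615, -0.21, 0.073], [0.609, -0.207, 0.074]] [162, 157, 152]
206 [[0.619, -0.183, 0.071], [0.613, -0.183, 0.071], [0.607, -0.186, 0.07]] [163, 162, 157]
210 [[0.617, -0.156, 0.071], [0.611, -0.157, 0.07], [0.605, -0.155, 0.071]] [159, 156, 153]
214 [[0.615, -0.132, 0.069], [0.609, -0.128, 0.071], [0.603, -0.133, 0.069]] [175, 171, 166]
[[ 0.524 -0.247  0.064]
 [ 0.524 -0.246  0.061]]
```

The fingertips show at z≈0.085 in the side view although the pose reading says 0.055: they passed over the peg. I'll measure this offset more precisely, away from other objects.

```bash
python3 - <<'E'
from h import *
a=np.radians(-75)
s=manip.get_calibration("side")
manip.move_l(P_at(a,.2),R_at(a),max_speed=.15)
a=np.radians(-131); manip.move_ptp(P_at(a,.2),R_at(a))
for z in (.2,.1):
    manip.move_l(P_at(a,z),R_at(a)); manip.dwell(.3)
    im,d=manip.grab_frame("side"); W=cloud(s,d); p=manip.current_ee_pos()
    e=np.hypot(W[...,0]-p[0],W[...,1]-p[1]); m=(e<.03)&(W[...,2]>p[2]-.03)&(W[...,2]<p[2]+.12)&(d>0)
    rows=np.where(m)[0]; zz=np.sort(W[...,2][m]); print(p.round(4),"lowest",zz[:8].round(3),"proj tip row",proj(s,p),"mask bottom row",rows.max())
    x=W[m&(W[...,2]<p[2]+.06)]; print(x.mean(0).round(4),x.min(0).round(3),x.max(0).round(3))
u,v=proj(s,p)[0].astype(int); c=im[v-75:v+75,u-100:u+100].copy(); cv2.circle(c,(100,75),1,(255,0,0),-1)
cv2.imwrite("pics/tip.png",cv2.resize(c,(800,600),interpolation=cv2.INTER_CUBIC)[:,:,::-1]); print(manip.current_time())
E
```

```text
[ 0.4889 -0.2285  0.2   ] lowest [0.232 0.233 0.234 0.234 0.234 0.235 0.235 0.236] proj tip row [[281.68105555 160.72795791]] mask bottom row 151
[ 0.4912 -0.2199  0.2466] [ 0.48  -0.23   0.232] [ 0.503 -0.213  0.259]
[ 0.489  -0.2286  0.1004] lowest [0.134 0.134 0.134 0.135 0.135 0.136 0.137 0.138] proj tip row [[281.23846002 191.60022772]] mask bottom row 182
[ 0.4914 -0.2211  0.1483] [ 0.478 -0.237  0.134] [ 0.506 -0.211  0.16 ]
13.9083
```

View pics/tip.png

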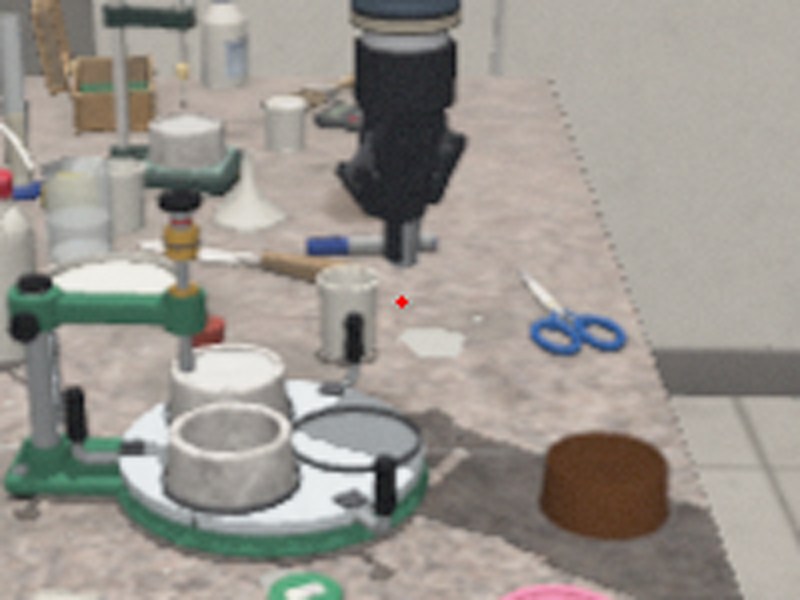

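The tip sits about 32 mm above the reported TCP (in z only; x and y agree), so I command z 32 mm lower and repeat the push.

```bash
echo 'OFF=.032' >> h.py; python3 - <<'E'
from h import *
a=np.radians(-131); manip.move_l(P_at(a,.056-OFF),R_at(a),max_speed=.1)
for d in range(-126,-80,5):
    a=np.radians(d); manip.move_l(P_at(a,.056-OFF),R_at(a),max_speed=.06)
    if d in(-111,-81): print(d,pegs()[0],manip.current_force().round(1))
print(manip.current_time())
E
```

```text
-111 [(16.1, 0.1407, 27), (136.2, 0.1384, 21)] [-0.6  0.   0.7]
-81 [(46.3, 0.1397, 18), (166.6, 0.1369, 27)] [-0.3 -0.   0.3]
18.4167
```

```bash
python3 - <<'E'
from h import *
for d in (-77,-73,-70.2):
    a=np.radians(d); manip.move_l(P_at(a,.056-OFF),R_at(a),max_speed=.04)
manip.dwell(.2)
b=np.radians(-80); manip.move_l(P_at(b,.056-OFF),R_at(b)); manip.move_l(P_at(b,.2),max_speed=.25)
b=np.radians(-118); manip.move_ptp(P_at(b,.26,.2),R_at(a)); 
o,im=pegs(); print(o,manip.current_time())
cal=manip.get_calibration("top"); s=manip.get_calibration("side")
_,d=manip.grab_frame("side")
p=C+.06*np.array([np.cos(YAW),np.sin(YAW)]); print(p)
for cam,D in(("side",d),("top",manip.grab_frame("top")[1])):
    c=manip.get_calibration(cam); W=cloud(c,D); e=np.linalg.norm(W[...,:2]-p,axis=-1)
    q=W[(e<.06)&(abs(W[...,2]-.071)<.0035)]; print(cam,len(q),cv2.minEnclosingCircle(q[:,:2].astype(np.float32)),q.min(0),q.max(0))
    print([(r["at"],r["confidence"]) for r in manip.look_for(cam,"paste_top")][:2],[(r["at"],r["confidence"]) for r in manip.look_for(cam,"button_top")][:1])
t=cv2.resize(im[100:240,215:365],(400,373)); v=manip.grab_frame("side")[0]; v=cv2.resize(v[140:280,170:320],(400,373))
cv2.imwrite("pics/both2.png",np.hstack([t,v])[:,:,::-1])
E
```

```text
[(56.6, 0.1402, 21), (-62.1, 0.1397, 26), (176.9, 0.1369, 31)] 21.5583
[ 0.64065166 -0.12520791]
side 325 ((0.6351336240768433, -0.12317237257957458), 0.053069017827510834) [ 0.5891526  -0.16658063  0.06750485] [ 0.68701915 -0.08286809  0.07448434]
[([0.3476, -0.0714, 0.0365], 0.83), ([0.6633, 0.2486, 0.0366], 0.72)] [([0.6396, -0.1181, 0.2193], 0.53)]
top 493 ((0.6329139471054077, -0.12329855561256409), 0.05235127732157707) [ 0.58962461 -0.16879441  0.06750611] [ 0.68273907 -0.08625282  0.0742834 ]
[([0.6671, 0.22, 0.0395], 0.89), ([0.6288, -0.1263, 0.067], 0.86)] [([0.6397, -0.1241, 0.2226], 0.43)]
```

View pics/both2.png

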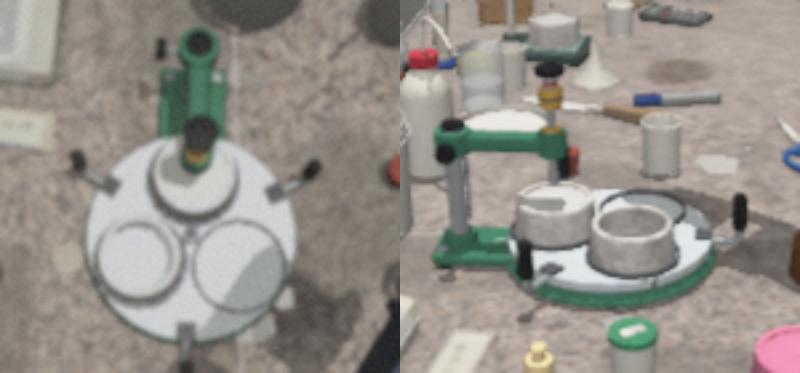

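Filled mould is within ~1 mm of centre (peg angles average 57.1° against 57.7° wanted). Now I press stepwise with force feedback.

```bash
cat >> h.py <<'E'
def fz(n=8):
    v=[]
    for _ in range(n): v.append(manip.current_force()[2]); manip.dwell(.02)
    return np.mean(v)
E
python3 - <<'E'
from h import *
B=np.array([.6413,-.1250]); R=R_at(np.pi/2+YAW); R0=R.copy()
if abs(manip.inverse_kinematics([*B,.25],R)[5])>2.6: R[:,:2]*=-1
manip.move_ptp([*B,.26],R); manip.move_l([*B,.232-OFF],max_speed=.1); manip.dwell(.3)
f0=fz(15); z=.232-OFF; print("f0",f0,manip.current_ee_pos())
log=[]
while z>.204-OFF:
    z-=.003; manip.move_l([*B,z],max_speed=.05); f=fz()-f0; log.append((round(z+OFF,4),round(float(manip.current_ee_pos()[2]+OFF),4),round(float(f),2)))
    if f>6: break
print(log,manip.current_time())
s=manip.get_calibration("side"); im,_=manip.grab_frame("side"); u,v=proj(s,[*B,.2])[0].astype(int)
cv2.imwrite("pics/press.png",cv2.resize(im[v-35:v+55,u-60:u+60],(800,600),interpolation=cv2.INTER_CUBIC)[:,:,::-1])
E
```

```text
f0 0.0110124389247008 [ 0.64131294 -0.1249982   0.20006436]
[(0.229, 0.229, -0.18), (0.226, 0.226, -0.1), (0.223, 0.2232, 1.66), (0.22, 0.22, 1.96), (0.217, 0.217, 2.39), (0.214, 0.214, 2.27), (0.211, 0.211, 2.8), (0.208, 0.208, 2.82), (0.205, 0.205, 3.06), (0.202, 0.2022, 4.77)] 29.0917
```

View pics/press.png

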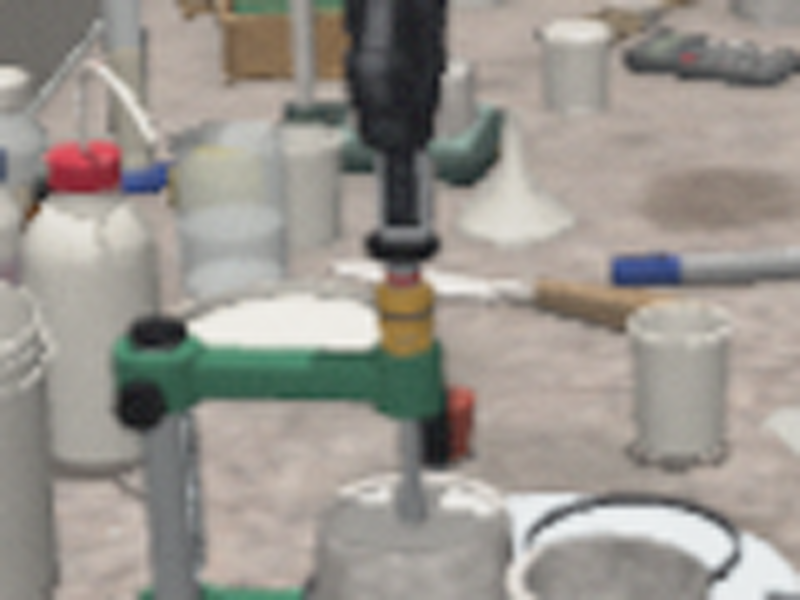

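The picture shows the foot on the paste at (412,515) and the red band still just above the collar at (404,275). The force knee puts paste contact at about 0.203, so I go down another ~7 mm.

```bash
python3 - <<'E'
from h import *
p=manip.current_ee_pos(); log=[]
for z in (.2,.198,.1965,.1952):
    manip.move_l([.6413,-.125,z-OFF],max_speed=.03); f=fz(); log.append((z,round(float(f),2)))
    if f>8.6: break
manip.dwell(.5); print(log,fz(20),manip.current_ee_pos()[2]+OFF,manip.current_time())
s=manip.get_calibration("side"); im,_=manip.grab_frame("side"); u,v=proj(s,[.6413,-.125,.2])[0].astype(int)
cv2.imwrite("pics/press2.png",cv2.resize(im[v-35:v+55,u-60:u+60],(800,600),interpolation=cv2.INTER_CUBIC)[:,:,::-1])
E
```

```text
[(0.2, 6.01), (0.198, 6.86), (0.1965, 7.5), (0.1952, 8.2)] 8.246060792407674 0.19574726210009719 31.5083
```

View pics/press2.png

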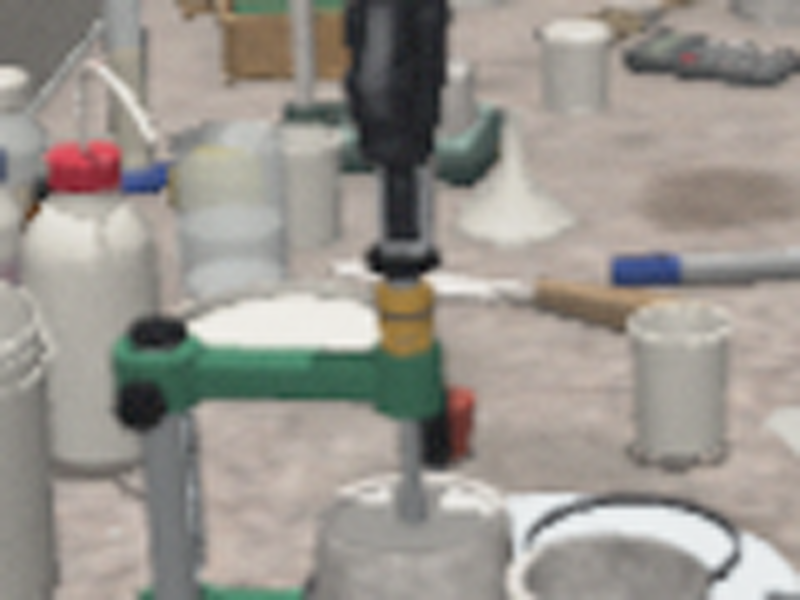

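The red band is no longer visible above the collar at (404,280). The force is steady at 8.2 N, which means the button has sunk about 7.5 mm, so I hand in while holding it there.

```bash
python3 -c "
from bench import manip
print(manip.sign_off())"
```

```text
the job is handed in; nothing more can be done
None
```

I handed the job in with the filled mould about 1 mm off centre under the plunger, the foot on the paste and the button held about 7.5 mm into its collar (red band just in). The hand-in call reported no verdict.

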